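# Level a clock movement on its test stand

### The job

Level the test stand: turn the leaning wing knob at its front and the upright wing knob at its side until the platform that carries the brass clock movement lies level both ways. Do it with the knobs only, without pressing on the platform or the movement, leave the things lying around where they are, and let go of the stand when you are done.

Things in the scene. Friction and masses are not known exactly. Their poses are not given: they have to be found in the camera images.
- stand: Test stand, fixed to the bench: grey base slab 230 mm (x) by 260 mm (y), 18 mm thick. Origin on the bench under the platform's pivot; the front knob stands on its -x side, the side knob on its +y side, z up. The slab's middle lies 25 mm to -x and 40 mm to +y of the origin. A steel arm 34 mm wide runs from the pivot to the side knob, 50 mm up, and tilts with the front knob.
- platform: Aluminium plate 150 x 150 x 8 mm on a pivot, 69 mm above the bench, with a brass clock movement 56 x 62 mm fixed on it (top 90 mm above the plate's underside). Origin: middle of the underside; x, y along its edges (the stand's x, y when level), z square to the plate, vertical when level. Starts tilted 3 to 8 degrees on each axis.
- front_knob (a joint): Front knob's angle (rad), growing anticlockwise seen from the knob's end; range +-1.7, starts at 0.6 to 1.35. Tilts the platform 0.1 rad per rad about the stand's y; level at 0 (positive: far edge, +x, low). Stays as left, friction 0.08 N m. At 0 the wing is turned -0.6 rad about the knob's axis from the slanting line lying in the stand's x-z plane.
- side_knob (a joint): Side knob's angle (rad), growing anticlockwise seen from above; range +-1.7, starts at -1.35 to -0.6. Tilts the platform 0.1 rad per rad about its x; level at 0 (negative: the edge nearest this knob, +y, is low). Stays as left, friction 0.08 N m. At 0 the wing is turned +0.6 rad about z from the stand's y.
- front_knob_grip (a point): Grip point of the front knob: a black wing 44 mm long, 14 mm thick, 34 mm tall along its axis, on a 22 mm collar. On the axis, 22 mm above the wing's lower edge, 12 mm below its top, 118 mm to -x of the stand's origin, 76 mm above the bench. x along the wing, y across its thickness, z outward on the axis, which leans 35 degrees from vertical to the stand's -x.
- side_knob_grip (a point): Grip point of the side knob: the same wing (44 x 14 x 34 mm), on the arm, 135 mm to +y of the stand's origin; its axis is upright, leaning at most 8 degrees towards the stand's +x until the front knob is at 0 and it is vertical. On the axis, 22 mm above the wing's lower edge, 12 mm below its top, 84 mm above the bench. x along the wing, y across its thickness, z outward on the axis.
- loupe: Black eye loupe, a tapered plug 32 mm wide and 36 mm tall, standing on the stand's base slab between the two knobs. Origin under its middle. Leave it.
- tin: Round aluminium tin 42 mm wide, 24 mm tall, beside the stand. Origin under its middle. Leave it.
- oil_jar: Amber glass jar 40 mm wide, 45 mm tall, beyond the stand. Origin under its middle. Leave it.
- hammer: Small hammer 200 mm long lying on the bench. Leave it.
- screwdriver: Screwdriver 150 mm long lying on the bench. Leave it.
- wheel_tray: Shallow wooden tray 100 x 140 x 18 mm with brass wheels in it. Origin under its middle. Leave it.

How it is judged (in metres and radians):
At the end, for the whole second after the job is handed in: The platform lies level within 0.03 rad (1.7 degrees) of tilt in all and is at rest (angle between platform's own z axis and vertical below 0.03 rad and angular speed of platform below 0.02 rad/s); the robot touches nothing.
It fails at once if the robot presses on the platform or the clock movement with more than 4 N (contact force between any of the arm, the fingers and platform above 4 N).
It fails at once if a bystander is moved by more than 20 mm (distance of any of loupe, tin, oil_jar, hammer, screwdriver, wheel_tray from where it was at the start of the episode above 0.02 m).
It also fails if it takes over 48 s, if anything falls off the work surface, if the arm or the gripper's body presses on something with over 40 N, if the wrist force passes 120 N, or if a joint passes its speed limit or range.

### The arm

A 6-joint arm with a two-finger parallel gripper is mounted at the origin on the work surface. World frame = base frame: x ahead of the robot, y to its left, z up, the work surface at z = 0. Lengths are in mm, angles in rad, forces in N, time in s.
With the tool pointing down it reaches from about 325 to 850 mm from the base axis. Payload 4.4 kg.
Tool frame: the origin (TCP) lies on the mounting face of the last link; the fingertips stand 199 mm ahead of it and the grasp point (between the pads) lies 180 mm ahead of it; z points along the fingers, y is the line along which they close (so a half turn about z gives the same grasp; the last joint's range is limited). The gripper opens to 94 mm and grips with 3 to 60 N. Pads are 16 mm wide; open, the fingers measure 119 mm over their backs; the gripper's body (75 mm by 177 mm) begins 78 mm behind the grasp point.
Start: joints at [-1.391, 0.207, 1.542, -0, 1.393, -0.15], TCP at [186.204, -544.019, 404.647] pointing down, gripper open.
Joint ranges: [-2.73, 2.73], [-0.86, 2.22], [0.23, 2.46], [-1.11, 4.25], [0.08, 2.63], [-2.82, 2.82]. Speed limits (rad/s): [2.79, 2.79, 3.14, 3.14, 3.14, 3.14].

### API

Orientations are given as a unit quaternion [x, y, z, w].
In Python, from workcell import robot, viewer gives the robot as it stands.
- The arm moves only by the shell command python3 -m creep 'ROWS' [OPENING] [FORCE]. ROWS is JSON, a list of rows, each an object with "xyz": the shift along the tool's x, y, z in mm, a list of three; "spin": the turn about the tool's z in degrees. A call has 1 to 8 rows; each row is the pose to reach, as a shift and turn from the pose commanded when the call began, along the tool's axes at that moment; what a row does not reach only later rows make up. A row lasts 1/12 s, in which the tool goes at most 41.7 mm and 7.16 degrees, less where a joint would pass 70% of its speed; a pose out of reach is approached as far as the arm can. A call with a gripper value outside its range is refused whole. OPENING is the closure, from 0 (fully open) to 1 (shut), set as the call begins (- or left out, the last holds). The fingers move at their own pace and stop on an object; FORCE is the grip in N (left out, the last holds). Time passes only in rows, so rows that repeat a pose let the fingers close. It gives the time, the measured TCP pose, the force, the opening and the grip force at its end, in the units of the state.
- robot.state(): the state, without advancing time (a new reading comes with each control period).
- viewer.camera(name): name is "side" or "top" or "wrist"; returns the picture (420x560x3 uint8, red, green, blue); there is no depth.
- viewer.calibration(name): a dict with "K" (3x3 intrinsics, pixels), "R" (3x3) and "t" (3): a world point X has camera coordinates R X + t. Camera axes: x right, y down, z forward; pixel columns grow to the right and rows downward; lengths in mm; the calibration is good to about 2 mm. A picture is of the moment at which its call begins: read the wrist's pose just before it. calibration takes no time and is no camera call; for the wrist camera it gives the pose at the moment of the call.
- robot.finish_job(): hands the job in; it is judged then, once.
The state is a dict: "time_s": time; "qpos": joint angles; "qvel": joint speeds; "effort": joint torques, N m; "position": TCP position; "eef_rot": TCP orientation; "wrist_force": force on the tool from outside, world axes, zero at the start; "ft_torque": the same for the moment, N m; "grip_width": opening from 0.0 (shut) to 1.0 (fully open); "gripper_force": force on a finger pad.
Only numpy, scipy, OpenCV 4.12 (cv2) and the standard library are available. Lean on these libraries where they do the work, as an engineer would, in place of code of your own. Each camera call takes 0.05 s, during which the arm holds its last target. There are 200 camera calls.

## Working session

There is one attempt and no reset: what is moved stays moved. The work goes in short steps, Python scripts to look and compute and a shell command to move; the robot and the scene stay as the last step left them, time stands still between calls to the robot, and variables do not carry over. Pictures are saved under pics/ and viewed, at most 10 in all, crops included, and the job is handed in when it is done.

```bash
mkdir -p pics; ls; python3 - <<'E'
from workcell import robot, viewer
import cv2
for n in ["side","top"]:
    im=viewer.camera(n); cv2.imwrite(f"pics/{n}0.png",cv2.cvtColor(im,cv2.COLOR_RGB2BGR))
    c=viewer.calibration(n); print(n,c["K"],c["R"],c["t"])
s=robot.state(); print(s)
E
```

```text
pics
side [[417.75249068   0.         285.67891131]
 [  0.         417.75249068 204.59325215]
 [  0.           0.           1.        ]] [[-0.96654174 -0.25630412 -0.01026023]
 [-0.12391979  0.50158511 -0.85618705]
 [ 0.22459065 -0.82626907 -0.51656409]] [578.75494976 143.13265573 952.73770103]
top [[391.75131212   0.         272.93765446]
 [  0.         391.75131212 206.56965451]
 [  0.           0.           1.        ]] [[-0.02016597 -0.99976396 -0.00808502]
 [-0.99625498  0.02077394 -0.08393127]
 [ 0.08407941  0.00636219 -0.99643875]] [  21.28631612  594.6345451  1062.82726362]
{'time_s': 0.1, 'qpos': array([-1.39147032e+00,  2.07341064e-01,  1.54275445e+00, -7.27570737e-06,
        1.39352296e+00, -1.50504956e-01]), 'qvel': array([-0.00021853, -0.00219269, -0.00253613, -0.00070777,  0.00120321,
       -0.00104512]), 'effort': array([-1.33884696e-03, -3.71865392e+01, -2.82295436e+01,  6.98549487e-02,
        3.11910105e-02, -5.74521073e-05]), 'position': array([ 186.16197785, -543.69944781,  403.62982442]), 'eef_rot': array([ 9.86431622e-01,  1.64169514e-01, -1.81758699e-05, -1.01275252e-03]), 'wrist_force': array([ 0.23323325, -0.25896854, -0.5217991 ]), 'ft_torque': array([0.01544777, 0.05453529, 0.0467015 ]), 'gripper_force': 0.0, 'grip_width': 0.9968778203806975}
```

View pics/top0.png

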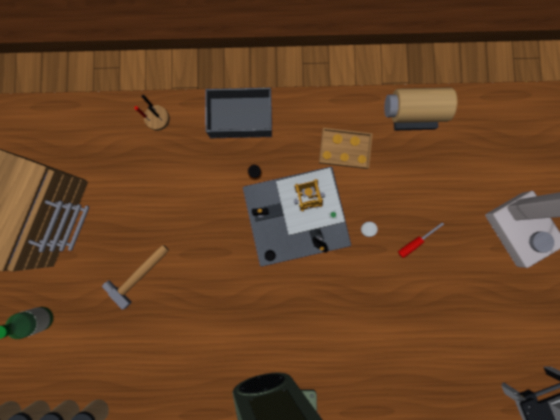

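View pics/side0.png

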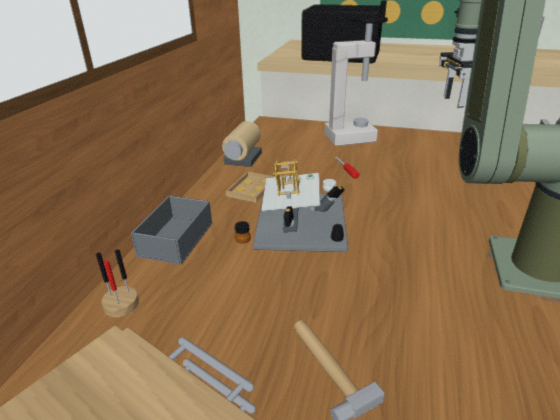

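```bash
cat > h.py <<'E'
import numpy as np, cv2
from workcell import robot, viewer
def ray(n,u,v,c=None):
    c=c or viewer.calibration(n); R=np.array(c["R"]);t=np.array(c["t"])
    return -R.T@t, R.T@np.linalg.inv(c["K"])@np.array([u,v,1.])
def onplane(n,u,v,z,c=None):
    o,d=ray(n,u,v,c); return o+d*(z-o[2])/d[2]
def proj(n,X,c=None):
    c=c or viewer.calibration(n); p=np.array(c["K"])@(np.array(c["R"])@X+np.array(c["t"])); return p[:2]/p[2]
E
python3 - <<'E'
from h import *
im=cv2.imread("pics/top0.png")
cv2.imwrite("pics/topc.png",cv2.resize(im[150:280,225:385],None,fx=4.5,fy=4.5,interpolation=cv2.INTER_CUBIC))
E
```

```text
(no output)
```

View pics/topc.png

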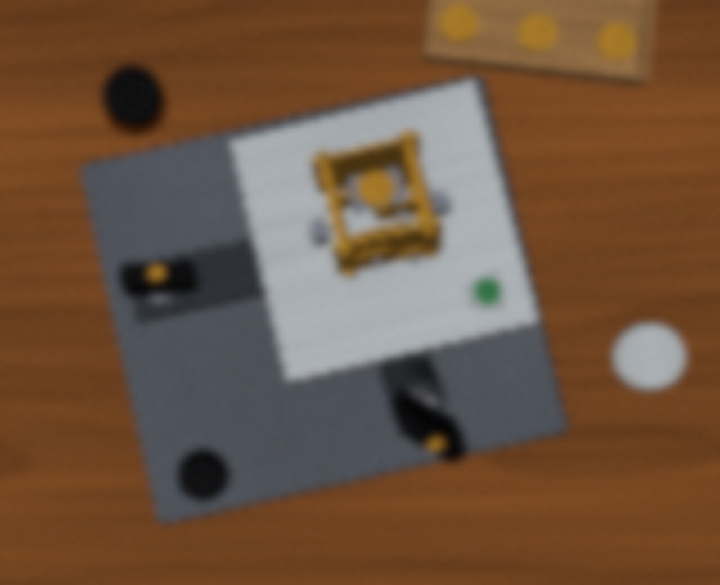

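```bash
python3 - <<'E'
from h import *
f=lambda p:(225-.5+ (p[0]+.5)/4.5,150-.5+(p[1]+.5)/4.5)
px=[(82,165),(160,523),(567,430),(486,75)]; S=np.array([(90,170),(-140,170),(-140,-90),(90,-90)],float)
W=np.array([onplane("top",*f(p),18)[:2] for p in px]); print(W)
A,B=S-S.mean(0),W-W.mean(0)
yaw=np.arctan2((A[:,0]*B[:,1]-A[:,1]*B[:,0]).sum(),(A*B).sum())
R=np.array([[np.cos(yaw),-np.sin(yaw)],[np.sin(yaw),np.cos(yaw)]])
o=W.mean(0)-R@S.mean(0); print("yaw",yaw,"o",o,"res",(S@R.T+o-W).round(1))
for nm,s,z,p in [("front",(-118-12*np.sin(.61),0),76+10,(436,443)),("side",(0,135),96,(157,272))]:
    print(nm,R@np.array(s)+o,"seen",onplane("top",*f(p),z))
for nm,p,z in [("loupe",(203,474),54),("tin",(650,356),24),("jar",(133,98),45)]: print(nm,onplane("top",*f(p),z)[:2], (onplane("top",*f(p),z)[:2]-o)@R)
E
```

```text
[[ 654.50124482   92.5332155 ]
 [ 432.12072802   47.69540879]
 [ 483.87746313 -203.6478674 ]
 [ 705.88552465 -161.17938379]]
yaw 0.1981873583727809 o [601.48256709 -90.44434768] res [[ 1.7  1.4]
 [-1.4  1. ]
 [-1.9 -2.6]
 [ 1.6  0.2]]
front [ 479.05256366 -115.03118184] seen [ 479.15340182 -115.12962242   86.        ]
side [574.90208014  41.91303864] seen [580.61580525  43.67118005  96.        ]
loupe [462.83528464  20.12328151] [-114.16333704  135.70188661]
tin [ 528.13315824 -255.01694301] [-104.31670937 -146.9091524 ]
jar [691.33622482  58.57535489] [117.43564109 128.41114345]
```

```bash
python3 -m creep '[{"xyz":[20,-15,0],"spin":0},{"xyz":[52,-38,0],"spin":0},{"xyz":[84,-62,0],"spin":0},{"xyz":[116,-86,0],"spin":0},{"xyz":[148,-110,0],"spin":0},{"xyz":[180,-134,0],"spin":0},{"xyz":[212,-157,0],"spin":0},{"xyz":[240,-178,0],"spin":0}]' 0.3 20; python3 -m creep '[{"xyz":[32,-24,0],"spin":0},{"xyz":[64,-47,0],"spin":0},{"xyz":[96,-71,0],"spin":0},{"xyz":[128,-95,0],"spin":0},{"xyz":[155,-115,0],"spin":0},{"xyz":[170,-128,0],"spin":0},{"xyz":[179,-132,0],"spin":0},{"xyz":[179,-132,0],"spin":0}]'
python3 - <<'E'
from h import *
c=viewer.calibration("wrist"); im=viewer.camera("wrist"); cv2.imwrite("pics/w1.png",im[:,:,::-1])
np.savez("w1.npz",K=c["K"],R=c["R"],t=c["t"]); print(c, proj("wrist",np.array([482,-115,76.])),proj("wrist",np.array([575,42,84.])),robot.state()["qpos"])
E
```

```text
time_s: 0.77
position: [356.3, -295.7, 404.3]
eef_rot: [0.986, 0.164, 0.0, -0.0]
wrist_force: [0.2, 0.1, 0.7]
grip_width: 0.701
gripper_force: 0.0
time_s: 1.43
position: [483.0, -113.8, 404.3]
eef_rot: [0.986, 0.166, -0.0, -0.0]
wrist_force: [0.1, -0.3, 0.2]
grip_width: 0.701
gripper_force: 0.0
{'K': array([[320.71325069,   0.        , 284.18544125],
       [  0.        , 320.71325069, 212.07981802],
       [  0.        ,   0.        ,   1.        ]]), 'R': array([[ 0.32767822, -0.94478862, -0.0012021 ],
       [-0.90853177, -0.31545196,  0.27397095],
       [-0.25922384, -0.08868216, -0.96173722]]), 't': array([-264.98197336,  375.04752249,  506.88991412])} [284.77257289 205.16087318] [146.12491979  49.32773409] [-4.08222811e-01  3.75784151e-02  1.73112682e+00 -6.85707715e-04
  1.37364962e+00  8.31277431e-01]
```

View pics/w1.png

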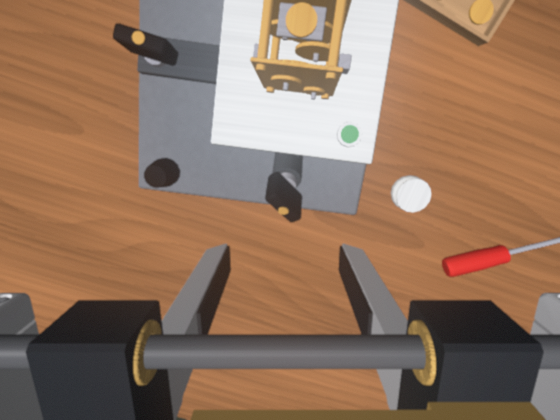

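```bash
python3 - <<'E'
from h import *
im=cv2.imread("pics/w1.png")
a=cv2.resize(im[160:235,245:325],None,fx=5,fy=5,interpolation=cv2.INTER_CUBIC)
b=cv2.resize(im[10:85,105:185],None,fx=5,fy=5,interpolation=cv2.INTER_CUBIC)
o=np.clip(np.hstack([a,b]).astype(float)*2.2,0,255); cv2.imwrite("pics/w1c.png",o)
E
```

```text
[ WARN:0@0.589] global loadsave.cpp:1063 imwrite_ Unsupported depth image for selected encoder is fallbacked to CV_8U.
```

View pics/w1c.png

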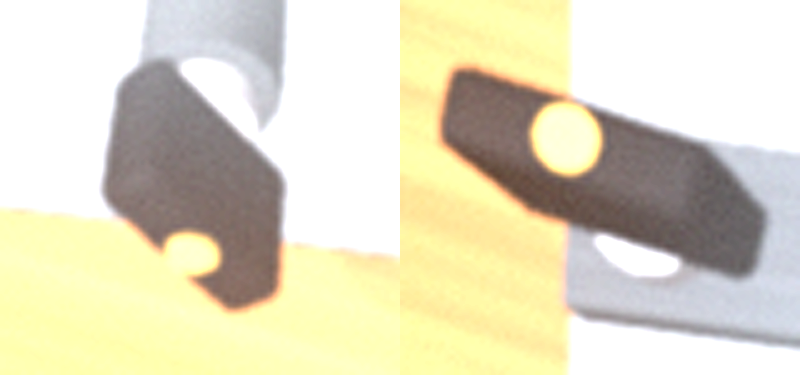

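```bash
python3 - <<'E'
from h import *
c=dict(np.load("w1.npz")); yaw=.198; o=np.array([601.5,-90.4,0]); Rs=np.array([[np.cos(yaw),-np.sin(yaw),0],[np.sin(yaw),np.cos(yaw),0],[0,0,1]])
L=np.radians(35); a=np.array([-np.sin(L),0,np.cos(L)]); e0=np.array([np.cos(L),0,np.sin(L)]); g=np.array([-118,0,76.])
def hit(p,P,n,x0,y0):
    C,d=ray("wrist",x0+p[0]/5,y0+p[1]/5,c); C=Rs.T@(C-o); d=Rs.T@d
    return C+d*((P-C)@n)/(d@n)
for A,B in [((235,310),(105,190)),((280,185),(182,60))]:
    for h in (12,-22):
        X=[hit(p,g+a*h,a,245,160) for p in (A,B)]; v=X[1]-X[0]; print("front phi",h,np.arctan2(v[1],v@e0),np.linalg.norm(v),[( (x-g)@e0,x[1]) for x in X])
print("frontdot",hit((192,254),g+12*a,a,245,160)-g-12*a)
n=np.array([np.sin(.1),0,np.cos(.1)]);gs=np.array([4.,135,84])
for A,B in [((62,70+0),(300,148))]:
    A=(A[0],A[1]);X=[hit(p,gs+12*n,n,105,10) for p in (B,A)];v=X[1]-X[0];print("side from y",np.arctan2(-v[0],v[1]),np.linalg.norm(v))
print("sidedot",hit((167,137),gs+12*n,n,105,10))
E
```

```text
front phi 12 0.7417115675671213 41.99561232107292 [(np.float64(-14.745013831056108), np.float64(-9.04762736460573)), (np.float64(16.218913383737437), np.float64(19.322544747294106))]
front phi -22 0.741711567567121 49.26170118021226 [(np.float64(-58.8106179031102), np.float64(-12.622005024554543)), (np.float64(-22.489306091790176), np.float64(20.656779680920977))]
front phi 12 0.6465214392096024 34.719768058312575 [(np.float64(23.95924622607194), np.float64(-12.28451272308721)), (np.float64(51.67201497458515), np.float64(8.631145103394157))]
front phi -22 0.6465214392096023 40.72698895443026 [(np.float64(-13.409739383743101), np.float64(-16.418936905557416)), (np.float64(19.097897902939632), np.float64(8.115552030056447))]
frontdot [0.84498253 1.39414192 0.59166314]
side from y -0.16182123269887982 39.09654553688544
sidedot [  7.25816894 137.8438804   95.73334371]
```

```bash
python3 -m creep '[{"xyz":[-10,-2,10],"spin":4},{"xyz":[-20,-4,40],"spin":8},{"xyz":[-20,-4,75],"spin":8},{"xyz":[-20,-4,105],"spin":8},{"xyz":[-20,-4,130],"spin":8},{"xyz":[-20,-4,142],"spin":8},{"xyz":[-20,-4,147],"spin":8},{"xyz":[-20,-4,147],"spin":8}]' 0.36 40
python3 - <<'E'
from h import *
im=viewer.camera("wrist"); s=robot.state();print(s["position"],s["eef_rot"],s["wrist_force"])
cv2.imwrite("pics/w2.png",np.clip(im[:,:,::-1].astype(float)*1.8,0,255).astype(np.uint8))
E
```

```text
time_s: 2.15
position: [460.9, -118.8, 256.3]
eef_rot: [0.996, 0.094, -0.002, -0.001]
wrist_force: [1.1, 0.2, 0.1]
grip_width: 0.64
gripper_force: 0.0
[ 461.65195035 -118.81861794  257.60513497] [ 9.95567893e-01  9.40449096e-02 -3.52699480e-04 -1.65311572e-05] [ 0.36030221  0.64076142 -0.28055173]
```

View pics/w2.png

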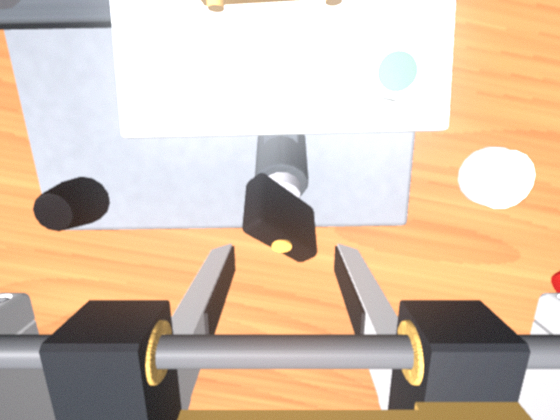

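```bash
python3 -m creep '[{"xyz":[0,-4,0],"spin":0},{"xyz":[0,-8,0],"spin":3},{"xyz":[1,-12,0],"spin":7},{"xyz":[4,-16,0],"spin":11},{"xyz":[7,-20,0],"spin":16},{"xyz":[10,-24,0],"spin":21},{"xyz":[13,-28,0],"spin":26},{"xyz":[14,-29,0],"spin":28}]'
python3 - <<'E'
from h import *
c=viewer.calibration("wrist");im=viewer.camera("wrist"); np.savez("w3.npz",**{k:c[k] for k in("K","R","t")});s=robot.state();print(s["position"],s["eef_rot"],s["wrist_force"])
im=np.clip(im[:,:,::-1].astype(float)*1.8,0,255).astype(np.uint8)
print(proj("wrist",np.array([479.,-115,86])))
cv2.imwrite("pics/w3.png",cv2.resize(im[130:290,180:390],None,fx=3.5,fy=3.5,interpolation=cv2.INTER_CUBIC))
E
```

```text
time_s: 2.87
position: [468.4, -88.9, 257.7]
eef_rot: [0.989, -0.15, -0.003, 0.005]
wrist_force: [-11.0, -11.6, -1.9]
grip_width: 0.643
gripper_force: 7.0
[468.04698413 -88.34267864 257.4931915 ] [ 0.98869536 -0.14984501 -0.00394938  0.00351493] [-10.29621453  -8.59445517  -1.07777566]
[326.71765369 245.21739989]
```

View pics/w3.png

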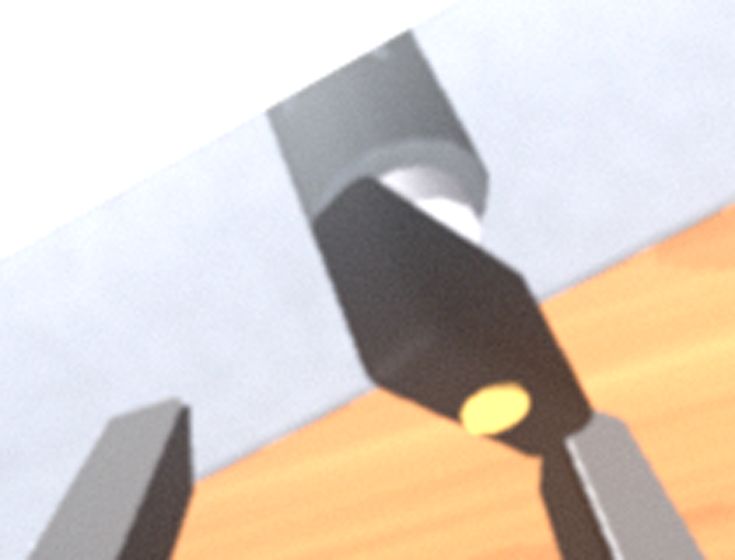

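```bash
cat >> h.py <<'E'
yaw=.198; O=np.array([601.9,-89.,0]); Rs=np.array([[np.cos(yaw),-np.sin(yaw),0],[np.sin(yaw),np.cos(yaw),0],[0,0,1]])
Ln=np.radians(35); fa=np.array([-np.sin(Ln),0,np.cos(Ln)]); e0=np.array([np.cos(Ln),0,np.sin(Ln)]); g=np.array([-118,0,76.])
def hit(u,v,P,n,c):
    C,d=ray("wrist",u,v,c); C=Rs.T@(C-O); d=Rs.T@d
    return C+d*((P-C)@n)/(d@n)
def front(A,B,c,h=12):
    X=[hit(*p,g+fa*h,fa,c)-g-fa*h for p in (A,B)]; v=X[1]-X[0]
    print("phi",np.arctan2(v[1],v@e0).round(3),"theta",(np.arctan2(v[1],v@e0)+.6).round(3),"ends",[((x@e0).round(1),x[1].round(1)) for x in X])
def side(A,B,c):
    n=np.array([0,0,1.]);X=[hit(*p,np.array([0,135,96.]),n,c)-np.array([0,135,96.]) for p in (A,B)];v=X[1]-X[0]
    print("from y",np.arctan2(-v[0],v[1]).round(3),"theta",(np.arctan2(-v[0],v[1])-.6).round(3),[x[:2].round(1) for x in X])
E
python3 - <<'E'
from h import *
c=dict(np.load("w3.npz")); q=lambda x,y:(180+x/3.5,130+y/3.5)
front(q(535,455),q(375,380),c); front(q(588,420),q(522,277),c); front(q(522,277),q(370,178),c,-22); print(hit(*q(495,408),g+12*fa,fa,c)-g-12*fa)
print(proj("wrist",np.array([1,1,1.])) is None, (Rs.T@(robot.state()["position"]-O)-g))
E
```

```text
phi 0.325 theta 0.925 ends [(np.float64(-17.5), np.float64(-0.7)), (np.float64(19.7), np.float64(11.8))]
phi -0.029 theta 0.571 ends [(np.float64(-15.0), np.float64(-10.6)), (np.float64(25.1), np.float64(-11.7))]
phi 0.327 theta 0.927 ends [(np.float64(-19.7), np.float64(-11.8)), (np.float64(19.8), np.float64(1.6))]
[0.05816751 0.45022996 0.04072933]
False [-13.10848888  26.97454493 181.4931915 ]
```

```bash
python3 -m creep '[{"xyz":[-2,8,0],"spin":0},{"xyz":[0,15,0],"spin":0},{"xyz":[8,15,0],"spin":0},{"xyz":[8,12,0],"spin":0},{"xyz":[8,8,0],"spin":0},{"xyz":[7,4,0],"spin":0},{"xyz":[5,0,0],"spin":0},{"xyz":[4,-3,0],"spin":0}]'
python3 - <<'E'
from h import *
c=viewer.calibration("wrist");im=viewer.camera("wrist"); np.savez("w4.npz",**{k:c[k] for k in("K","R","t")});s=robot.state();print(s["position"],s["eef_rot"],s["wrist_force"], (Rs.T@(s["position"]-O)-g))
im=np.clip(im[:,:,::-1].astype(float)*1.8,0,255).astype(np.uint8)
cv2.imwrite("pics/w4.png",cv2.resize(im[130:290,180:390],None,fx=3.5,fy=3.5,interpolation=cv2.INTER_CUBIC))
E
```

```text
time_s: 3.58
position: [473.6, -85.5, 256.8]
eef_rot: [0.989, -0.148, -0.003, 0.002]
wrist_force: [-5.4, -8.4, -1.0]
grip_width: 0.642
gripper_force: 5.0
[473.60952601 -84.89281154 256.76435374] [ 0.98899655 -0.14790153 -0.00282721  0.00172463] [-5.89544045 -4.64719843  0.19131989] [ -6.97600896  29.26280743 180.76435374]
```

View pics/w4.png

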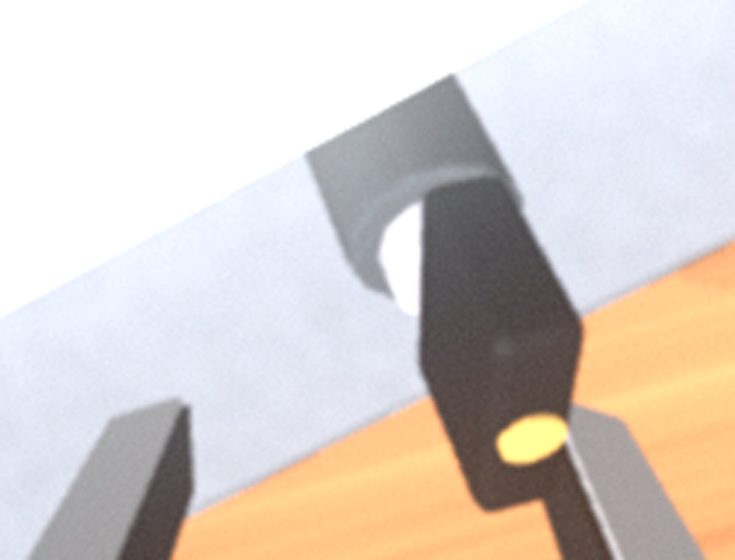

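```bash
python3 - <<'E'
from h import *
c=dict(np.load("w4.npz")); q=lambda x,y:(180+x/3.5,130+y/3.5)
front(q(480,505),q(421,372),c); front(q(569,425),q(582,332),c); front(q(420,365),q(425,185),c,-22);print(hit(*q(531,440),g+12*fa,fa,c)-g-12*fa)
E
```

```text
phi -0.126 theta 0.474 ends [(np.float64(-11.5), np.float64(13.0)), (np.float64(27.2), np.float64(8.1))]
phi -0.352 theta 0.248 ends [(np.float64(-1.4), np.float64(-5.0)), (np.float64(18.9), np.float64(-12.5))]
phi -0.392 theta 0.208 ends [(np.float64(-18.6), np.float64(14.5)), (np.float64(22.0), np.float64(-2.3))]
[-0.37592415  0.89385578 -0.26322493]
```

```bash
python3 -m creep '[{"xyz":[0,-1.5,0],"spin":0},{"xyz":[0,-3,0],"spin":0},{"xyz":[0,-4,0],"spin":0},{"xyz":[0,-4,0],"spin":0},{"xyz":[0,-4,0],"spin":0},{"xyz":[-4,0,0],"spin":0},{"xyz":[-6,8,0],"spin":0},{"xyz":[-6,8,0],"spin":0}]'
python3 - <<'E'
from h import *
c=viewer.calibration("wrist");im=viewer.camera("wrist"); np.savez("w5.npz",**{k:c[k] for k in("K","R","t")});s=robot.state();print(s["position"],s["eef_rot"],s["wrist_force"], (Rs.T@(s["position"]-O)-g))
im=np.clip(im[:,:,::-1].astype(float)*1.8,0,255).astype(np.uint8)
cv2.imwrite("pics/w5.png",cv2.resize(im[130:290,180:390],None,fx=3.5,fy=3.5,interpolation=cv2.INTER_CUBIC))
m=(cv2.cvtColor(im,cv2.COLOR_BGR2HSV)[...,2]<110).astype(np.uint8)
n,l,st,ce=cv2.connectedComponentsWithStats(m)
for i in range(1,n):
    if st[i,4]>200: print(st[i],ce[i])
E
```

```text
time_s: 4.3
position: [466.8, -91.1, 257.8]
eef_rot: [0.989, -0.149, 0.0, -0.0]
wrist_force: [0.1, 0.6, -0.3]
grip_width: 0.64
gripper_force: 0.0
[467.04677549 -90.9246676  257.95771859] [ 9.88831356e-01 -1.49037511e-01  5.83085459e-04 -1.70772799e-04] [-0.80756138 -0.86463276 -0.22728409] [-14.59705535  24.63975282 181.95771859]
[  0 129  24  32 588] [  9.53571429 144.07482993]
[  2 138  84  51 217] [ 40.32718894 165.43778802]
[ 282  173   60   96 3512] [309.76822323 218.34965831]
[ 159  247  251   97 3277] [281.40891059 312.69423253]
[    0   265   182   155 14936] [108.73379754 355.48245849]
[  389   301   171   109 11154] [463.68621122 354.68262507]
```

View pics/w5.png

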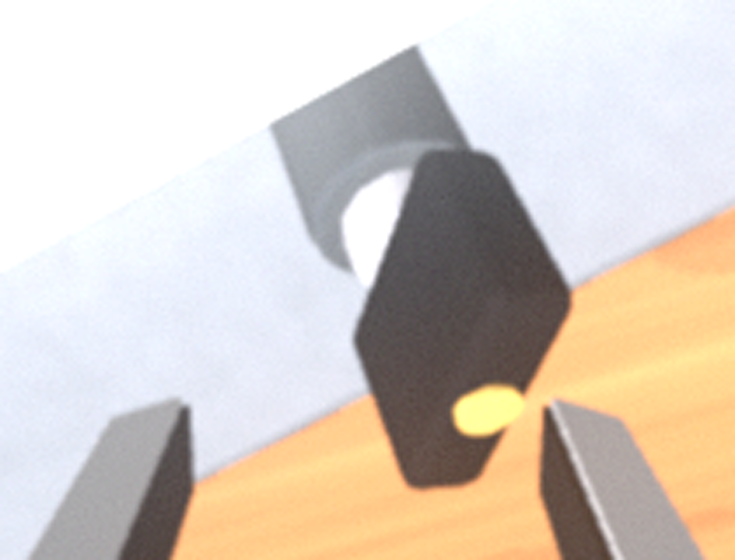

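```bash
python3 - <<'E'
from h import *
c=dict(np.load("w5.npz")); q=lambda x,y:(180+x/3.5,130+y/3.5)
front(q(484,470),q(568,310),c); front(q(356,330),q(408,180),c,-22);print(hit(*q(488,411),g+12*fa,fa,c)-g-12*fa)
a=c["R"]; 
E
```

```text
phi -0.672 theta -0.072 ends [(np.float64(-15.0), np.float64(6.5)), (np.float64(13.3), np.float64(-16.0))]
phi -0.67 theta -0.07 ends [(np.float64(-11.5), np.float64(17.4)), (np.float64(15.3), np.float64(-3.8))]
[-0.27466607  0.78957777 -0.19232326]
```

```bash
python3 -m creep '[{"xyz":[-2,2,-20],"spin":0},{"xyz":[-2,2,-55],"spin":-4},{"xyz":[-2,2,-95],"spin":-11},{"xyz":[-2,2,-125],"spin":-18},{"xyz":[5,-20,-140],"spin":-25},{"xyz":[18,-50,-142],"spin":-32},{"xyz":[32,-83,-142],"spin":-39},{"xyz":[46,-116,-142],"spin":-46}]' 0.5 40
python3 - <<'E'
from h import *
s=robot.state();x,y=s["eef_rot"][:2];w=2*np.arctan2(y,x);d=np.array([575.3,43.3])-s["position"][:2]
print(s["position"],w,"dx,dy",d@[np.cos(w),np.sin(w)],d@[np.sin(w),-np.cos(w)],"spin",np.degrees(w-1.609),s["qpos"][5])
E
```

```text
time_s: 5.02
position: [546.1, 7.8, 401.2]
eef_rot: [0.968, 0.252, 0.002, 0.0]
wrist_force: [1.0, -0.3, 0.5]
grip_width: 0.502
gripper_force: 0.0
[546.08117628   7.84440941 401.20451711] 0.5095449020255937 dx,dy 42.801585185909914 -16.699187673993123 spin -62.9941368780759 0.916829516600496
```

```bash
python3 -m creep '[{"xyz":[10,-4,0],"spin":-5},{"xyz":[25,-10,0],"spin":-12},{"xyz":[38,-15,0],"spin":-19},{"xyz":[43,-17,0],"spin":-26},{"xyz":[43,-17,0],"spin":-33},{"xyz":[43,-17,0],"spin":-40},{"xyz":[43,-17,0],"spin":-47},{"xyz":[43,-17,0],"spin":-54}]' 0.5 40
python3 -m creep '[{"xyz":[0,0,0],"spin":-6},{"xyz":[0,0,0],"spin":-9},{"xyz":[0,0,0],"spin":-9},{"xyz":[0,0,0],"spin":-9}]'
python3 - <<'E'
from h import *
c=viewer.calibration("wrist");s=robot.state();im=viewer.camera("wrist")
np.savez("w6.npz",**{k:c[k] for k in("K","R","t")})
x,y=s["eef_rot"][:2];w=2*np.arctan2(y,x);d=np.array([575.3,43.3])-s["position"][:2]
print(s["position"],w,"dx,dy",d@[np.cos(w),np.sin(w)],d@[np.sin(w),-np.cos(w)])
im=np.clip(im[:,:,::-1].astype(float)*1.8,0,255).astype(np.uint8); cv2.imwrite("pics/w6.png",im)
p=proj("wrist",np.array([575.3,43.3,96]));print("pred dot",p)
hsv=cv2.cvtColor(im,cv2.COLOR_BGR2HSV); u,v=p.astype(int)
gold=cv2.inRange(hsv,(18,120,150),(35,255,255))[v-30:v+30,u-30:u+30]
n,l,st,ce=cv2.connectedComponentsWithStats(gold); 
for i in range(1,n):
    if st[i,4]>15: q=ce[i]+[u-30,v-30]; print("gold",q,st[i,4],hit(*q,np.array([0,0,96.]),np.array([0,0,1.]),c))
dark=(hsv[...,2]<110).astype(np.uint8); n,l,st,ce=cv2.connectedComponentsWithStats(dark)
for i in range(1,n):
    if st[i,4]>200:
        print(st[i],ce[i].round(0),cv2.minAreaRect(np.argwhere(l==i)[:,::-1].astype(np.float32)))
E
```

```text
time_s: 5.68
position: [574.7, 42.8, 399.8]
eef_rot: [0.747, 0.664, 0.001, 0.0]
wrist_force: [0.1, -0.3, -0.9]
grip_width: 0.501
gripper_force: 0.0
time_s: 6.02
position: [574.6, 42.5, 399.8]
eef_rot: [0.696, 0.718, 0.0, 0.0]
wrist_force: [0.4, 0.5, 0.1]
grip_width: 0.502
gripper_force: 0.0
[574.58423821  42.54015805 399.83607764] 1.6026678614148715 dx,dy 0.7366474970478569 0.7396115194948618
pred dot [284.22189583 211.12341291]
[ 470   53   74  186 6477] [504. 142.] ((502.69378662109375, 141.1601104736328), (39.50032043457031, 189.93133544921875), 12.994616508483887)
[393 170  20  30 207] [405. 186.] ((404.0079040527344, 185.8654327392578), (16.089691162109375, 30.49506378173828), 12.804265975952148)
[172 196  27  27 314] [189. 207.] ((187.39175415039062, 207.11854553222656), (25.201251983642578, 21.069154739379883), 50.52754211425781)
[ 367  301  131  108 9036] [434. 355.] ((431.5, 354.0), (106.11685943603516, 131.0532684326172), 88.87670135498047)
[  73  302  130  107 4875] [148. 337.] ((137.5, 355.0), (129.0, 106.0), -0.0)
[ 82 394  80  26 839] [120. 410.] ((121.5, 406.5), (79.0, 25.0), 0.0)
```

```bash
python3 -m creep '[{"xyz":[1,1,15],"spin":0},{"xyz":[1,1,45],"spin":0},{"xyz":[1,1,80],"spin":0},{"xyz":[1,1,110],"spin":0},{"xyz":[1,1,128],"spin":0},{"xyz":[1,1,134],"spin":0},{"xyz":[1,1,134],"spin":0}]' 0.5 20
python3 -m creep '[{"xyz":[0,0,0],"spin":0},{"xyz":[0,0,0],"spin":0},{"xyz":[0,0,0],"spin":0},{"xyz":[0,0,0],"spin":0},{"xyz":[0,0,0],"spin":0},{"xyz":[0,0,0],"spin":0}]' 1 20
```

```text
time_s: 6.65
position: [574.6, 43.3, 263.7]
eef_rot: [0.696, 0.718, -0.001, -0.002]
wrist_force: [0.1, 0.4, 0.4]
grip_width: 0.499
gripper_force: 0.0
time_s: 7.15
position: [575.2, 43.2, 266.7]
eef_rot: [0.695, 0.719, -0.0, -0.0]
wrist_force: [-4.9, -0.0, 4.7]
grip_width: 0.15
gripper_force: 20.0
```

```bash
python3 -m creep '[{"xyz":[0,0,0],"spin":-4},{"xyz":[0,0,0],"spin":-10},{"xyz":[0,0,0],"spin":-16},{"xyz":[0,0,0],"spin":-22},{"xyz":[0,0,0],"spin":-28},{"xyz":[0,0,0],"spin":-34},{"xyz":[0,0,0],"spin":-40},{"xyz":[0,0,0],"spin":-44}]'
python3 -m creep '[{"xyz":[0,0,0],"spin":0},{"xyz":[0,0,0],"spin":0},{"xyz":[0,0,0],"spin":0}]'
```

```text
time_s: 7.82
position: [575.4, 43.4, 266.7]
eef_rot: [0.373, 0.928, 0.0, 0.0]
wrist_force: [-2.9, 0.6, 3.6]
grip_width: 0.144
gripper_force: 20.0
time_s: 8.07
position: [575.5, 43.4, 266.7]
eef_rot: [0.376, 0.926, 0.0, 0.0]
wrist_force: [-3.5, -0.1, 4.8]
grip_width: 0.145
gripper_force: 20.0
```

```bash
python3 -m creep '[{"xyz":[0,0,0],"spin":0},{"xyz":[0,0,0],"spin":0},{"xyz":[0,0,0],"spin":0},{"xyz":[0,0,0],"spin":0},{"xyz":[0,0,-20],"spin":0},{"xyz":[0,0,-55],"spin":0},{"xyz":[0,0,-90],"spin":0},{"xyz":[0,0,-120],"spin":0}]' 0.5 20
python3 -m creep '[{"xyz":[-30,0,-20],"spin":0},{"xyz":[-60,0,-40],"spin":0},{"xyz":[-60,0,-40],"spin":0},{"xyz":[-60,0,-40],"spin":0}]'
python3 - <<'E'
from h import *
c=viewer.calibration("wrist");s=robot.state();im=viewer.camera("wrist")
np.savez("w7.npz",**{k:c[k] for k in("K","R","t")}); cv2.imwrite("pics/w7raw.png",im[:,:,::-1])
pf,ps=proj("wrist",np.array([479.,-115,86]),c),proj("wrist",np.array([575.3,43.3,96]),c); print(s["wrist_force"],s["grip_width"],pf,ps)
im=np.clip(im[:,:,::-1].astype(float)*1.8,0,255).astype(np.uint8)
cv2.imwrite("pics/w7.png",cv2.resize(im,(800,600),interpolation=cv2.INTER_CUBIC))
E
```

```text
time_s: 8.73
position: [575.4, 43.2, 387.3]
eef_rot: [0.376, 0.927, 0.0, 0.0]
wrist_force: [0.7, 0.0, 0.4]
grip_width: 0.502
gripper_force: 0.0
time_s: 9.07
position: [619.4, 0.4, 427.0]
eef_rot: [0.376, 0.926, 0.0, 0.002]
wrist_force: [0.0, 0.3, -0.2]
grip_width: 0.502
gripper_force: 0.0
[ 0.00998549  0.34060018 -0.17477087] 0.5020026489999286 [103.99621657 181.32450341] [282.44676299 140.19913395]
```

View pics/w7.png

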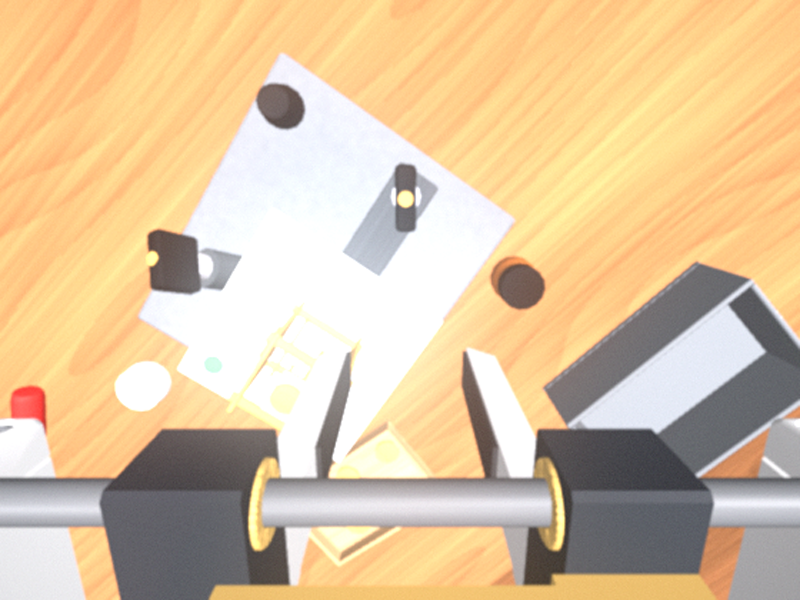

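```bash
python3 - <<'E'
from h import *
c=dict(np.load("w7.npz")); k=.7
side((404*k,231*k),(406*k,166*k),c); side((406*k,166*k),(404*k,231*k),c)
front((150*k,236*k),(151*k,287*k),c); front((151*k,287*k),(150*k,236*k),c)
print(hit(405*k,199*k,np.array([0,0,96.]),np.array([0,0,1.]),c))
E
```

```text
from y 0.57 theta -0.03 [array([ 11.7, -16.6]), array([-11. ,  18.9])]
from y -2.572 theta -3.172 [array([-11. ,  18.9]), array([ 11.7, -16.6])]
phi -0.757 theta -0.157 ends [(np.float64(-11.8), np.float64(11.1)), (np.float64(15.2), np.float64(-14.4))]
phi 2.385 theta 2.985 ends [(np.float64(15.2), np.float64(-14.4)), (np.float64(-11.8), np.float64(11.1))]
[  0.29638615 136.19907267  96.        ]
```

```bash
python3 -c "
from workcell import robot
print(robot.finish_job())"
```

```text
the job is handed in; nothing more can be done
None
```

I handed the job in at about 9 s of the 48 s allowed. Judging from the wing angles in the last pictures, the front knob is at -0.07 to -0.16 rad and the side knob at about -0.03 rad, so the platform should be within 0.016 rad of level (the limit is 0.03). The gripper is clear of the stand, and I saw nothing else moved; the hand-in returned no verdict.

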